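Test the stop and hold the photo turntable's run handle

ROBOT

A 6-joint arm with a two-finger parallel gripper is mounted at the origin on the work surface. World frame = base frame: x ahead of the robot, y to its left, z up, the work surface at z = 0. Lengths are in m, angles in rad, forces in N, time in s.
With the tool pointing down it reaches from about 0.325 to 0.9 m from the base axis. Payload 6.1 kg.
Tool frame: the origin (TCP) lies between the finger pads; the fingertips stand ahead of it and the grasp point (between the pads) lies 5 mm behind it (r.nose_length is the z of the fingertips in the tool frame, in m); z points along the fingers, y is the direction in which the jaws open and shut (so a half turn about z gives the same grasp; the last joint's range is limited). The gripper opens to 87 mm and grips with 3 to 60 N. Pads are 19 mm wide; open, the fingers measure 117 mm over their backs; the gripper's body (75 mm by 190 mm) begins 51 mm behind the grasp point.
Start: joints at [-1.335, 0.22, 1.526, -0, 1.395, -0.126], TCP at [0.221, -0.585, 0.237] pointing down, gripper open.
Joint ranges: [-2.98, 2.98], [-0.91, 2.08], [0.09, 2.57], [-1.24, 4.39], [0.2, 2.65], [-2.68, 2.68]. Speed limits (rad/s): [2.57, 2.57, 3.01, 3.14, 3.14, 3.14].

INTERFACE

Orientations are given as a unit quaternion [w, x, y, z].
In Python, from bench import r, cams, order gives the robot as it stands.
- The arm moves only by the tool carry_out, never from a script. Its argument "increments" is a list of rows, each an object with "xyz": the shift along the world's x, y, z in cm, a list of three; "turn": the turn, a rotation vector about the world's x, y, z in degrees, a list of three. A call has 1 to 10 rows; each row is the pose to reach, as a shift and turn from the pose commanded when the call began; what a row does not reach only later rows make up. A row lasts 1/8 s, in which the tool goes at most 62.5 mm and 10.7 degrees, less where a joint would pass 70% of its speed; a pose out of reach is approached as far as the arm can. A call with a gripper value outside its range is refused whole. "jaw" is the closure, from 0 (fully open) to 1 (shut), set as the call begins (left out, the last holds). The fingers move at their own pace and stop on an object; "squeeze" is the grip in N (left out, the last holds). Time passes only in rows, so rows that repeat a pose let the fingers close. It gives the time, the measured TCP pose, the force and the opening at its end, in the units of the state.
- r.read_state(): the state, without advancing time (a new reading comes with each control period).
- cams.camera(name): name is "scene" or "top" or "wrist"; returns (picture, depth): 400x640x3 uint8, red, green, blue; 400x640 float32, m along the optical axis (not along the pixel's ray), 0 where there is no reading.
- cams.calibration(name): a dict with "fovy" (degrees; the focal length in pixels is half the picture's height over the tangent of half this angle, whatever the lens; pixels are square), "cx", "cy" (the principal point, pixels), "pose" (4x4, takes a point from camera to world coordinates); the wrist camera has in their place "tool_from_camera" (4x4, takes a point from camera to tool coordinates, whose origin is the TCP and whose axes are the flange's). Camera axes: x right, y down, z forward; pixel columns grow to the right and rows downward; lengths in m; the calibration is good to about 2 mm. The wrist camera is an equidistant fisheye: a pixel r from the principal point sees the ray r / f radians off the axis. A picture is of the moment at which its call begins: read the wrist's pose just before it. calibration takes no time and is no camera call.
- order.close_job(): hands the job in, once; it reports no verdict.
The state is a dict: "time_s": time; "joints": joint angles; "joint_vel": joint speeds; "joint_efforts": joint torques, N m; "position": TCP position; "tool_rot": TCP orientation; "ft_force": force on the tool from outside, world axes, zero at the start; "moment": the same for the moment, N m; "gripper_width": finger opening in m.
Only numpy, scipy, OpenCV 4.12 (cv2) and the standard library are available. Lean on these libraries where they do the work, as an engineer would, in place of code of your own. Each camera call takes 0.05 s, during which the arm holds its last target.

TASK

Start the shop's photo turntable: first test its stop by pressing the black mushroom button fully down and letting it spring back up, then twist the button's head clockwise (seen from above) as far as it goes to reset it. Only then draw the turntable's spring-loaded run handle out until its crossbar is in line between the two mark posts and keep it there: the program finishes while the gripper still holds the handle at the mark. Leave the bowl, the mug and the candlestick standing where they are.

Things in the scene. Friction and masses are not known exactly. Their poses are not given: they have to be found in the camera images.
- stop_top (a point): Centre of the top of the mushroom button's head: a black round disc 44 mm in diameter, 23 mm thick, with an upright rim to pinch from above, on a stem 22 mm across. While up, its top is 85 mm and its underside 62 mm above the table, 16 mm or more free under it. z is up, the button's axis. It stands on a fixed grey stop box, 85 x 85 mm and 40 mm high.
- stop_press (a joint): How far the mushroom button is pressed down, m: 0 up, 0.008 fully down on its stop. A spring brings it back up when let go; it takes 3 N to start and 7 N to be fully down.
- stop_head (a joint): Twist of the mushroom's head, rad, growing clockwise seen from above; it starts between 0 and 0.25, has a hard stop at 1.2 (the reset position; 0.95 or more counts as reset) and stays where it is left. Light friction, 0.06 N m.
- grip_bar (a point): The run handle's crossbar: level round dark steel bar, 12 mm in diameter, 96 mm long, centre (this point) 42 mm above the table. y runs along the bar, z up; it is pulled out along its -x axis, roughly towards the robot. Rods 10 mm thick, 76 mm apart, run back from its ends; between them it is free down to a plate 6 mm high, so it can be pinched from above, one finger in front and one behind.
- run_slide (a joint): How far the run handle is drawn out, m: 0 at home, at most 0.100. A spring pulls it back home: 4 N at home and 0.8 N more for each 10 mm (about 9 N at the mark).
- mark (a point): The mark: midway between the tops of two pointed dark steel posts (8 mm thick, tops 42 mm above the table, level with the crossbar, 130 mm apart, clear of the bar's ends) beside the handle's path, a black line on the plate between them. Axes as the crossbar's. It lies 40 to 75 mm out from the bar's home (differs each time). The handle is at the mark when the bar's centre line is here.
- turntable: The fixed photo turntable; origin on the table right under the crossbar's home, axes as the crossbar's. Its grey drive box (230 x 240 mm, 56 mm high) starts 80 mm behind the bar (+x) and carries a round white platter, top at 70 mm, with the bowl on it; a white-painted guide plate 150 mm wide and 6 mm high lies on the table under the handle.
- bowl: Pale green glass bowl, 124 mm in diameter and 50 mm high, on the turntable's platter; origin under its centre. Not to be disturbed.
- mug: Brown mug, 72 mm in diameter and 85 mm high, handle towards the robot; origin under its centre. Not to be disturbed.
- candlestick: Small brass candlestick, 72 mm across the foot and 85 mm high, beyond the stop station; origin under its centre. Not to be disturbed.
There are look-alikes about, which are no part of the job. What is shaped like the part that bears stop_top but blue is not meant.

How it is judged:
On the way, in this order (a step that is already met when the one before it is completed fails the run):
1. the mushroom button is pressed fully down (value of joint stop_press above 0.0065 m), for 0.1 s.
2. the button is back up and its head is twisted clockwise to reset (value of joint stop_head above 0.95 rad and value of joint stop_press below 0.002 m), for 0.2 s.
3. the gripper holds the run handle with its crossbar at the mark (x of grip_bar in the frame of mark between -0.007 and 0.007 m and contact force between the fingers and run_slide above 2 N), for 0.3 s.
At the end, for the whole second after the job is handed in: The run handle's crossbar is within 7 mm of the mark and still, held there by the fingers (more than 2 N between fingers and handle); the stop button is up (within 2 mm) and its head twisted to 0.95 rad or more; bowl, mug and candlestick within 30 mm of where they were (all of step 2 and all of step 3 and velocity of joint run_slide between -0.01 and 0.01 m/s and distance of each of bowl, mug, candlestick from where it was at the start of the episode below 0.03 m); the arm keeps its last pose, push and grip.
It fails at once if the run handle is drawn out more than 20 mm before the stop is reset (value of joint run_slide above 0.02 m and value of joint stop_head below 0.9 rad).
It fails at once if The bowl is shifted more than 30 mm or tipped over (distance of bowl from where it was at the start of the episode above 0.03 m or angle between bowl's own z axis and vertical above 0.5 rad).
It fails at once if The mug is shifted more than 30 mm or tipped over (distance of mug from where it was at the start of the episode above 0.03 m or angle between mug's own z axis and vertical above 0.5 rad).
It fails at once if The candlestick is shifted more than 30 mm or tipped over (distance of candlestick from where it was at the start of the episode above 0.03 m or angle between candlestick's own z axis and vertical above 0.5 rad).
It also fails if it takes over 64 s, if anything falls off the work surface, if the arm or the gripper's body presses on something with over 40 N, if the wrist force passes 120 N, or if a joint passes its speed limit or range.

## Working session

There is one attempt and no reset: what is moved stays moved. The work goes in short steps, Python scripts to look and compute and a tool call to move; the robot and the scene stay as the last step left them, time stands still between calls to the robot, and variables do not carry over. Pictures are saved under pics/ and viewed, and the job is handed in when it is done.

Besides the shell and the picture viewer there is one more tool, called after "Request:" by a JSON object that holds its "name" and its "arguments", one argument or row to a line. carry_out: Moves the arm, as the interface text tells. Its arguments: {"type":"object","properties":{"increments":{"type":"array","items":{"type":"object","properties":{"xyz":{"type":"array","items":{"type":"number"}},"turn":{"type":"array","items":{"type":"number"}}}}},"jaw":{"type":"number"},"squeeze":{"type":"number"}},"required":["increments"]}

```bash
ls; mkdir -p pics; python3 - <<'E'
from bench import r,cams,order
import cv2
print(r.read_state(), r.nose_length)
for n in ["scene","top"]:
    p,d=cams.camera(n); cv2.imwrite(f"pics/{n}0.png",p[:,:,::-1]); print(n,cams.calibration(n))
    import numpy as np; np.save(f"{n}_d0.npy",d)
E
```

```text
pics
{'time_s': 0.0, 'joints': array([-1.33508942e+00,  2.21245801e-01,  1.52758618e+00,  6.38988196e-06,
        1.39466540e+00, -1.26111882e-01]), 'joint_vel': array([ 8.33836130e-05,  8.29847276e-04, -2.59212446e-04,  1.34499891e-03,
       -9.31387062e-04,  8.21923748e-04]), 'joint_efforts': array([ 1.07512064e-03, -4.94606173e+01, -3.87374103e+01,  7.00958376e-02,
        5.70228556e-02, -1.28835977e-04]), 'position': array([ 0.22109155, -0.58397618,  0.23543822]), 'tool_rot': array([-9.51108582e-04,  9.83680133e-01,  1.79923565e-01, -4.90209073e-05]), 'ft_force': array([ 0.18797067, -0.07967604, -0.46347529]), 'moment': array([-0.01620554, -0.0364064 ,  0.01183674]), 'gripper_width': 0.08681878807445183} 0.014
scene {'fovy': 43.92216355714896, 'cx': 325.44691219185125, 'cy': 194.1917476604924, 'pose': array([[-0.22520494,  0.52883689, -0.81829963,  1.29756888],
       [ 0.97422917,  0.11131348, -0.19618064,  0.1689076 ],
       [-0.01265977, -0.84139221, -0.54027667,  0.57811363],
       [ 0.        ,  0.        ,  0.        ,  1.        ]])}
top {'fovy': 42.28502195642001, 'cx': 321.775427338438, 'cy': 200.5103315363998, 'pose': array([[ 0.02878337, -0.9810247 ,  0.19173432,  0.35779687],
       [-0.99957725, -0.02746101,  0.00955107, -0.00942401],
       [-0.00410462, -0.19192817, -0.98140039,  1.24819973],
       [ 0.        ,  0.        ,  0.        ,  1.        ]])}
```

View pics/top0.png

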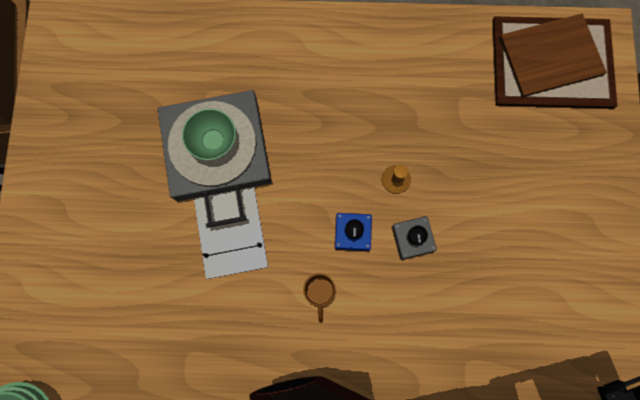

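View pics/scene0.png

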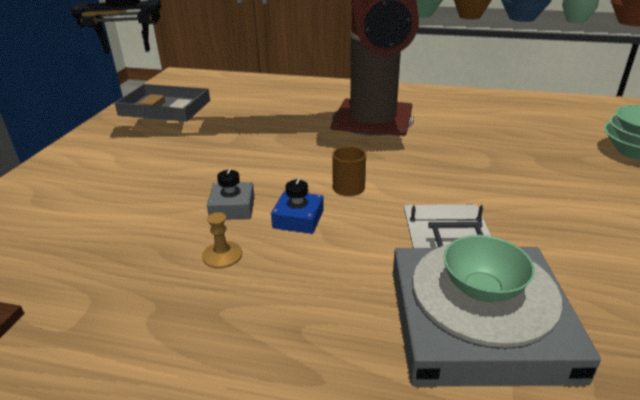

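The top view shows the grey stop's button at about (418,236), the blue decoy at (354,230), the handle bar at about (226,224), and the mark posts at about (206,255) and (261,245). I'll enlarge these.

```bash
cat > h.py <<'E'
import numpy as np
def ray(c,u,v):
    f=200/np.tan(np.radians(c["fovy"]/2)); P=c["pose"]
    return P[:3,3], P[:3,:3]@np.array([(u-c["cx"])/f,(v-c["cy"])/f,1])
def atz(c,u,v,z):
    o,d=ray(c,u,v); return o+d*(z-o[2])/d[2]
def proj(c,p):
    f=200/np.tan(np.radians(c["fovy"]/2)); q=np.linalg.inv(c["pose"])@np.append(p,1)
    return q[0]/q[2]*f+c["cx"],q[1]/q[2]*f+c["cy"]
E
python3 - <<'E'
import cv2,numpy as np
p=cv2.imread("pics/top0.png")
a=cv2.resize(p[205:275,380:450],None,fx=8,fy=8,interpolation=cv2.INTER_CUBIC); cv2.imwrite("pics/t_stop.png",a)
a=cv2.resize(p[180:285,185:285],None,fx=5.6,fy=5.6,interpolation=cv2.INTER_CUBIC); cv2.imwrite("pics/t_han.png",a)
p=cv2.imread("pics/scene0.png")
a=cv2.resize(p[155:255,190:290],None,fx=5,fy=5,interpolation=cv2.INTER_CUBIC); cv2.imwrite("pics/s_stop.png",a)
a=cv2.resize(p[190:270,390:510],None,fx=6,fy=6,interpolation=cv2.INTER_CUBIC); cv2.imwrite("pics/s_han.png",a)
E
```

```text
(no output)
```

View pics/t_stop.png

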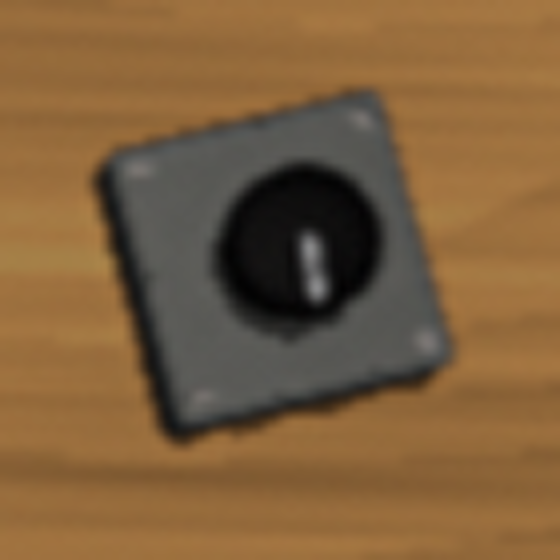

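View pics/t_han.png

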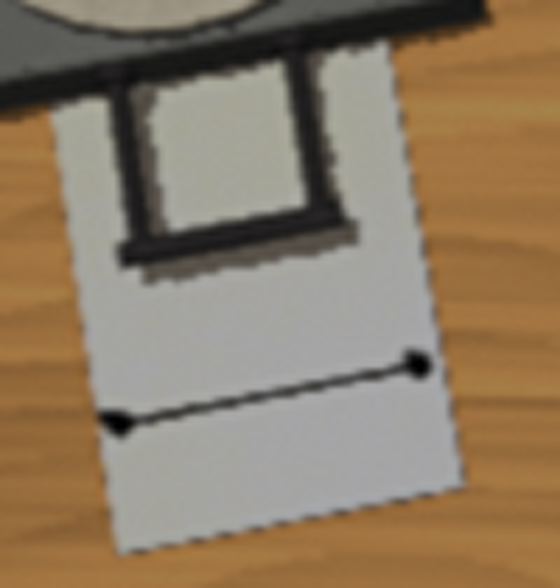

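View pics/s_stop.png

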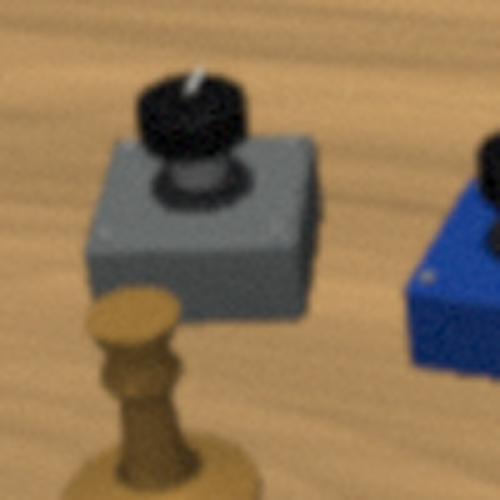

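View pics/s_han.png

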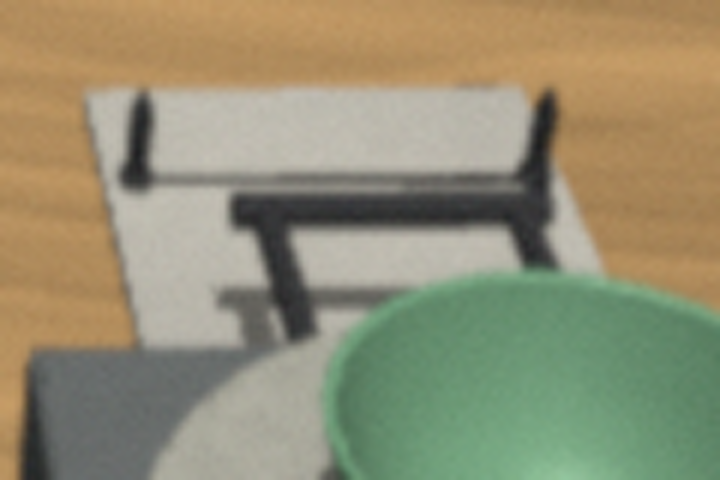

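```bash
python3 - <<'E'
from bench import cams
from h import *
t=cams.calibration("top"); s=cams.calibration("scene")
T=lambda x,y,k,ox,oy:((x+.5)/k-.5+ox,(y+.5)/k-.5+oy)
u=T(302,238,8,380,205); print("head top",atz(t,*u,.085))
for c in [(375,92),(108,158),(178,432),(450,362)]:
    print("boxcorner",atz(t,*T(*c,8,380,205),.04))
B=np.mean([atz(t,*T(*c,8,380,205),.04) for c in [(375,92),(108,158),(178,432),(450,362)]],0);print("boxc",B)
print("scene head",atz(s,*T(193,92,5,190,155),.085))
L=atz(t,*T(122,252,5.6,185,180),.042);R=atz(t,*T(345,220,5.6,185,180),.042);print("bar",L,R,(L+R)/2,np.linalg.norm(L-R))
a=atz(t,*T(125,425,5.6,185,180),.006);b=atz(t,*T(418,365,5.6,185,180),.006);print("line",a,b,(a+b)/2,np.linalg.norm(a-b),np.degrees(np.arctan2(b[0]-a[0],b[1]-a[1])))
a=atz(s,*T(143,95,6,390,190),.042);b=atz(s,*T(547,95,6,390,190),.042);print("postsS",a,b,(a+b)/2,np.linalg.norm(a-b))
L=atz(s,*T(233,208,6,390,190),.042);R=atz(s,*T(550,207,6,390,190),.042);print("barS",L,R,(L+R)/2,np.linalg.norm(L-R))
# plate corners
for c in [(120,552),(462,487),(390,40),(52,110)]: print("plate",atz(t,*T(*c,5.6,185,180),.006))
for n,c in [("mug",(320,291)),("candle",(397,178))]: print(n,atz(t,*c,.085))
E
```

```text
head top [ 0.51324646 -0.21628563  0.085     ]
boxcorner [ 0.56331042 -0.24612786  0.04      ]
boxcorner [ 0.5413819  -0.16733317  0.04      ]
boxcorner [ 0.46141448 -0.18787175  0.04      ]
boxcorner [ 0.4840493  -0.26719044  0.04      ]
boxc [ 0.51253902 -0.2171308   0.04      ]
scene head [ 0.51469113 -0.21622443  0.085     ]
bar [0.5280267 0.2725736 0.042    ] [0.5442831  0.17945864 0.042     ] [0.5361549  0.22601612 0.042     ] 0.09452336950728245
line [0.458406   0.27434134 0.006     ] [0.48770634 0.15010783 0.006     ] [0.47305617 0.21222459 0.006     ] 0.12764197807659108 166.72936300579988
postsS [0.48964815 0.14898416 0.042     ] [0.46301488 0.2749234  0.042     ] [0.47633151 0.21195378 0.042     ] 0.12872459782934023
barS [0.54561021 0.18048105 0.042     ] [0.52518073 0.27393849 0.042     ] [0.53539547 0.22720977 0.042     ] 0.09566428891806066
plate [0.40456042 0.27261892 0.006     ]
plate [0.43613888 0.12862449 0.006     ]
plate [0.63037545 0.16986165 0.006     ]
plate [0.59490182 0.31614178 0.006     ]
mug [ 3.80700086e-01 -5.19850401e-05  8.50000000e-02]
candle [ 0.64287452 -0.17028463  0.085     ]
```

The stop axis is at (0.513, -0.2165). The bar's home is about (0.536, 0.2265), the mark about (0.474, 0.212), and the turntable yaw about 12.3°. I'm moving above the stop with the jaw shut.

Request:
{"name": "carry_out", "arguments": {
  "increments": [
    {"xyz": [3.7, 4.6, 0], "turn": [0, 0, 5]},
    {"xyz": [7.3, 9.2, 0], "turn": [0, 0, 10]},
    {"xyz": [11, 13.8, 0], "turn": [0, 0, 15]},
    {"xyz": [14.6, 18.4, -1], "turn": [0, 0, 20]},
    {"xyz": [18.3, 23, -3], "turn": [0, 0, 25]},
    {"xyz": [22, 27.6, -5], "turn": [0, 0, 30]},
    {"xyz": [25.6, 32.2, -7], "turn": [0, 0, 35]},
    {"xyz": [29.2, 36.75, -9], "turn": [0, 0, 35]},
    {"xyz": [29.2, 36.75, -10], "turn": [0, 0, 35]},
    {"xyz": [29.2, 36.75, -10], "turn": [0, 0, 35]}
  ],
  "jaw": 1,
  "squeeze": 15
}}

```text
time_s: 1.35
position: [0.5122, -0.2166, 0.1352]
tool_rot: [-0.001, 0.884, 0.468, -0.001]
ft_force: [0.6, -0.2, 0.8]
gripper_width: 0.0017
```

```bash
python3 - <<'E'
from bench import r,cams
import cv2,numpy as np
s=r.read_state();print(s)
p,d=cams.camera("wrist"); cv2.imwrite("pics/w1.png",p[:,:,::-1]);print(cams.calibration("wrist"))
p,d=cams.camera("scene"); cv2.imwrite("pics/s1.png",cv2.resize(p[100:260,140:340,::-1],None,fx=3.5,fy=3.5))
E
```

```text
{'time_s': 1.35, 'joints': array([-5.41549515e-01,  1.54666631e-01,  1.80041239e+00, -5.71726211e-04,
        1.18928991e+00,  5.57879876e-02]), 'joint_vel': array([-0.03195021, -0.02170439, -0.01828755, -0.00116112,  0.00705375,
        0.00188411]), 'joint_efforts': array([ 1.20650925e+00, -4.26756835e+01, -3.53661060e+01,  1.76389036e-01,
       -6.90957648e-02,  2.18177482e-02]), 'position': array([ 0.51224534, -0.21661367,  0.1352181 ]), 'tool_rot': array([-0.00105192,  0.88381652,  0.46783156, -0.00094378]), 'ft_force': array([ 0.58948606, -0.22282106,  0.76554501]), 'moment': array([-0.04727406, -0.05916732, -0.03858238]), 'gripper_width': 0.0016996418780154596}
{'fovy': 65.70646984690485, 'cx': 324.22040198915806, 'cy': 199.45003983498555, 'tool_from_camera': array([[-6.85036599e-05, -9.69961334e-01, -2.43259134e-01,
         6.55528786e-02],
       [ 9.99999596e-01, -2.84544229e-04,  8.52972155e-04,
         1.19130063e-03],
       [-8.96567992e-04, -2.43258977e-01,  9.69960961e-01,
        -1.47354222e-01],
       [ 0.00000000e+00,  0.00000000e+00,  0.00000000e+00,
         1.00000000e+00]])}
```

View pics/w1.png

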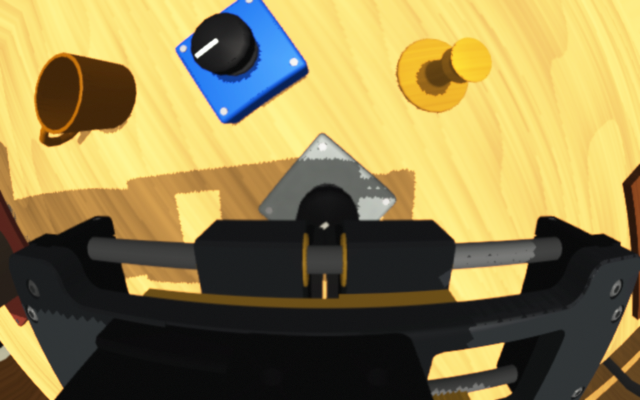

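View pics/s1.png

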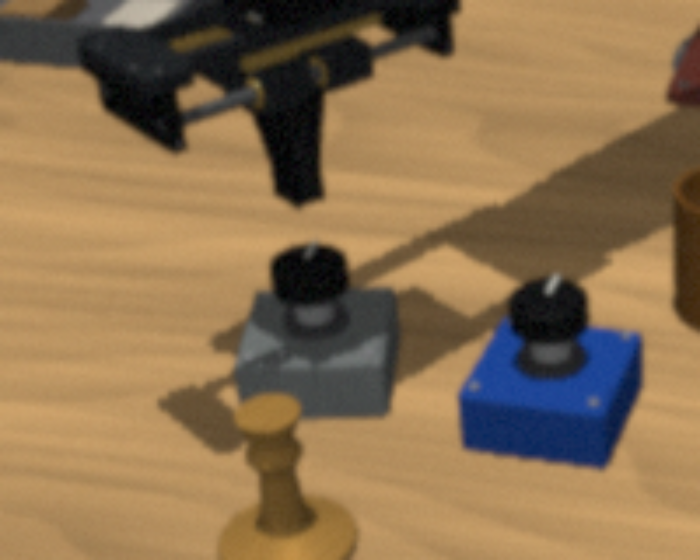

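The closed fingertips are centred over the grey stop's head: the wrist view has the head at (326,205), right at the fingertips. Now I press.

Request:
{"name": "carry_out", "arguments": {
  "increments": [
    {"xyz": [0.05, 0, -1.5]},
    {"xyz": [0.05, 0, -2.8]},
    {"xyz": [0.05, 0, -3.5]},
    {"xyz": [0.05, 0, -4.0]},
    {"xyz": [0.05, 0, -4.4]},
    {"xyz": [0.05, 0, -4.6]},
    {"xyz": [0.05, 0, -4.6]},
    {"xyz": [0.05, 0, -4.6]}
  ]
}}

```text
invalid input at $.increments[0]: expected keys xyz, turn
```

Request:
{"name": "carry_out", "arguments": {
  "increments": [
    {"xyz": [0.05, 0, -1.5], "turn": [0, 0, 0]},
    {"xyz": [0.05, 0, -2.8], "turn": [0, 0, 0]},
    {"xyz": [0.05, 0, -3.5], "turn": [0, 0, 0]},
    {"xyz": [0.05, 0, -4.0], "turn": [0, 0, 0]},
    {"xyz": [0.05, 0, -4.4], "turn": [0, 0, 0]},
    {"xyz": [0.05, 0, -4.6], "turn": [0, 0, 0]},
    {"xyz": [0.05, 0, -4.6], "turn": [0, 0, 0]},
    {"xyz": [0.05, 0, -4.6], "turn": [0, 0, 0]}
  ]
}}

```text
time_s: 2.45
position: [0.5136, -0.2172, 0.0912]
tool_rot: [0.0, 0.884, 0.467, -0.0]
ft_force: [-4.8, 0.5, 6.6]
gripper_width: 0.0004
```

Request:
{"name": "carry_out", "arguments": {
  "increments": [
    {"xyz": [0, 0, -0.3], "turn": [0, 0, 0]},
    {"xyz": [0, 0, -0.6], "turn": [0, 0, 0]},
    {"xyz": [0, 0, -0.6], "turn": [0, 0, 0]}
  ]
}}

```text
time_s: 2.82
position: [0.5147, -0.2178, 0.0905]
tool_rot: [0.001, 0.884, 0.468, 0.0]
ft_force: [-16.1, 8.1, 38.9]
gripper_width: 0.0008
```

The force jumped to 39 N while z barely moved, so the button is on its stop. I'm lifting and opening.

Request:
{"name": "carry_out", "arguments": {
  "increments": [
    {"xyz": [-0.05, 0, 1], "turn": [0, 0, 0]},
    {"xyz": [-0.05, 0, 3], "turn": [0, 0, 0]},
    {"xyz": [-0.05, 0, 4.5], "turn": [0, 0, 0]},
    {"xyz": [-0.05, 0, 4.5], "turn": [0, 0, 0]},
    {"xyz": [-0.05, 0, 4.5], "turn": [0, 0, 0]},
    {"xyz": [-0.05, 0, 4.5], "turn": [0, 0, 0]}
  ],
  "jaw": 0
}}

```text
time_s: 3.58
position: [0.5127, -0.2167, 0.1285]
tool_rot: [-0.001, 0.884, 0.467, -0.0]
ft_force: [-0.4, -0.4, 0.1]
gripper_width: 0.0524
```

```bash
python3 - <<'E'
from bench import r,cams
import cv2,numpy as np
p,d=cams.camera("wrist"); cv2.imwrite("pics/w2.png",p[:,:,::-1])
p,d=cams.camera("scene"); cv2.imwrite("pics/s2.png",cv2.resize(p[100:260,140:340,::-1],None,fx=3.5,fy=3.5))
E
```

```text
(no output)
```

View pics/w2.png

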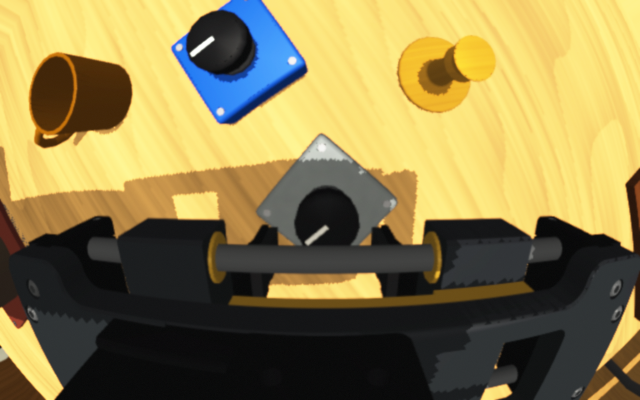

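View pics/s2.png

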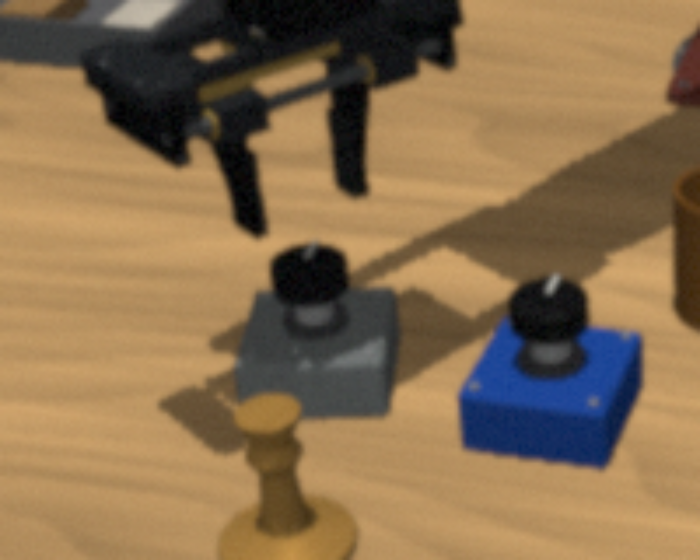

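The head is back up and sits between the open fingers (wrist view about (327,215)). I'm descending to pinch it.

Request:
{"name": "carry_out", "arguments": {
  "increments": [
    {"xyz": [0, 0, 0], "turn": [0, 0, 0]},
    {"xyz": [0, 0, 0], "turn": [0, 0, 0]},
    {"xyz": [0, 0, -1], "turn": [0, 0, 0]},
    {"xyz": [0, 0, -2.5], "turn": [0, 0, 0]},
    {"xyz": [0, 0, -4], "turn": [0, 0, 0]},
    {"xyz": [0, 0, -5.4], "turn": [0, 0, 0]},
    {"xyz": [0, 0, -5.9], "turn": [0, 0, 0]},
    {"xyz": [0, 0, -5.9], "turn": [0, 0, 0]}
  ]
}}

```text
time_s: 4.68
position: [0.513, -0.2169, 0.07]
tool_rot: [-0.0, 0.884, 0.467, -0.0]
ft_force: [-1.2, 0.8, 0.8]
gripper_width: 0.0875
```

Request:
{"name": "carry_out", "arguments": {
  "increments": [
    {"xyz": [0, 0, 0], "turn": [0, 0, 0]},
    {"xyz": [0, 0, 0], "turn": [0, 0, 0]},
    {"xyz": [0, 0, 0], "turn": [0, 0, 0]},
    {"xyz": [0, 0, 0], "turn": [0, 0, 0]},
    {"xyz": [0, 0, 0], "turn": [0, 0, 0]},
    {"xyz": [0, 0, 0], "turn": [0, 0, 0]}
  ],
  "jaw": 1,
  "squeeze": 15
}}

```text
time_s: 5.42
position: [0.5137, -0.2174, 0.0708]
tool_rot: [0.001, 0.884, 0.467, 0.0]
ft_force: [2.2, -1.5, -1.2]
gripper_width: 0.0437
```

Gripped at 43.7 mm. Now I twist clockwise (negative z).

Request:
{"name": "carry_out", "arguments": {
  "increments": [
    {"xyz": [0, 0, 0], "turn": [0, 0, -7]},
    {"xyz": [0, 0, 0], "turn": [0, 0, -14]},
    {"xyz": [0, 0, 0], "turn": [0, 0, -21]},
    {"xyz": [0, 0, 0], "turn": [0, 0, -28]},
    {"xyz": [0, 0, 0], "turn": [0, 0, -35]},
    {"xyz": [0, 0, 0], "turn": [0, 0, -42]},
    {"xyz": [0, 0, 0], "turn": [0, 0, -49]},
    {"xyz": [0, 0, 0], "turn": [0, 0, -55]},
    {"xyz": [0, 0, 0], "turn": [0, 0, -55]}
  ]
}}

```text
time_s: 6.55
position: [0.5138, -0.2175, 0.0708]
tool_rot: [0.0, 1.0, 0.007, 0.001]
ft_force: [3.0, -2.0, -1.2]
gripper_width: 0.0432
```

```bash
python3 -c "
from bench import r
s=r.read_state();print(s['moment'],s['ft_force'],s['tool_rot'],s['position'],s['joints'])"
```

```text
[-0.29891358 -0.51311822 -0.00356356] [ 2.96531669 -2.04479919 -1.1929694 ] [4.12690853e-04 9.99976951e-01 6.74547237e-03 6.52089346e-04] [ 0.51377361 -0.21746803  0.07077049] [-5.41750014e-01  2.40951657e-01  1.83602767e+00 -2.78105820e-05
  1.06307010e+00  1.01556876e+00]
```

No stop torque yet, so I continue.

Request:
{"name": "carry_out", "arguments": {
  "increments": [
    {"xyz": [0, 0, 0], "turn": [0, 0, -4]},
    {"xyz": [0, 0, 0], "turn": [0, 0, -8]},
    {"xyz": [0, 0, 0], "turn": [0, 0, -12]},
    {"xyz": [0, 0, 0], "turn": [0, 0, -12]}
  ]
}}

```text
time_s: 7.05
position: [0.5134, -0.2174, 0.0708]
tool_rot: [0.0, 0.995, -0.097, 0.0]
ft_force: [1.1, -2.5, 0.4]
gripper_width: 0.0438
```

```bash
python3 -c "
from bench import r
s=r.read_state();print(s['moment'],s['ft_force'],s['tool_rot'],s['position'],s['joints'])"
```

```text
[-0.40487022 -0.13192711  0.35605984] [ 1.0911386  -2.49645998  0.39860771] [ 4.34401810e-04  9.95319930e-01 -9.66333446e-02  2.12014910e-04] [ 0.51340316 -0.21743525  0.07079987] [-5.41701384e-01  2.40754039e-01  1.83620278e+00 -6.88281841e-04
  1.06387927e+00  1.22299764e+00]
```

Mz = 0.36 N m, so the head is at its hard stop. I'm releasing, lifting and checking.

Request:
{"name": "carry_out", "arguments": {
  "increments": [
    {"xyz": [0, 0, 0], "turn": [0, 0, 0]},
    {"xyz": [0, 0, 0], "turn": [0, 0, 0]},
    {"xyz": [0, 0, 0], "turn": [0, 0, 0]},
    {"xyz": [0, 0, 0], "turn": [0, 0, 0]},
    {"xyz": [0, 0, 0], "turn": [0, 0, 0]},
    {"xyz": [0, 0, 3], "turn": [0, 0, 0]},
    {"xyz": [0, 0, 7], "turn": [0, 0, 0]},
    {"xyz": [0, 0, 12], "turn": [0, 0, 0]},
    {"xyz": [0, 0, 17], "turn": [0, 0, 0]},
    {"xyz": [0, 0, 17], "turn": [0, 0, 0]}
  ],
  "jaw": 0
}}

```text
time_s: 8.3
position: [0.5158, -0.2185, 0.2463]
tool_rot: [0.002, 0.995, -0.098, 0.005]
ft_force: [0.4, -0.1, 0.3]
gripper_width: 0.087
```

```bash
python3 - <<'E'
from bench import r,cams
import cv2,numpy as np
p,d=cams.camera("wrist"); cv2.imwrite("pics/w3.png",p[:,:,::-1])
E
```

```text
(no output)
```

View pics/w3.png

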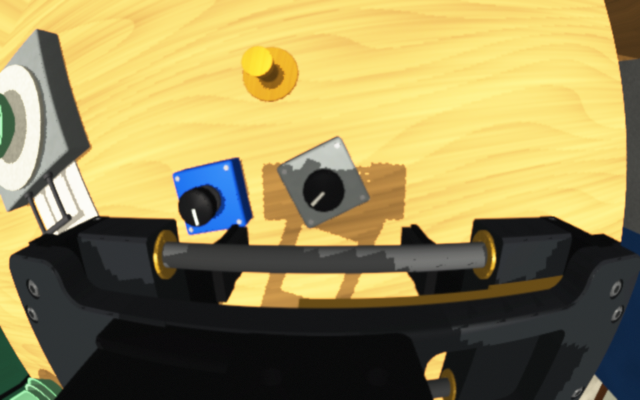

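The indicator has turned clockwise relative to the box, and I'll check that in the top view. I'm moving over the handle with a yaw of +113.5°.

Request:
{"name": "carry_out", "arguments": {
  "increments": [
    {"xyz": [0, 4.5, 0], "turn": [0, 0, 10]},
    {"xyz": [0, 9, 0], "turn": [0, 0, 20]},
    {"xyz": [0, 13.5, 0], "turn": [0, 0, 30]},
    {"xyz": [0, 18, 0], "turn": [0, 0, 40]},
    {"xyz": [0, 22.5, 0], "turn": [0, 0, 50]},
    {"xyz": [0, 27, 0], "turn": [0, 0, 60]},
    {"xyz": [0, 31.5, 0], "turn": [0, 0, 70]},
    {"xyz": [0.5, 36, 0], "turn": [0, 0, 80]},
    {"xyz": [1, 40.5, 0], "turn": [0, 0, 90]},
    {"xyz": [2, 44.5, 0], "turn": [0, 0, 100]}
  ]
}}

```text
time_s: 9.6
position: [0.532, 0.2294, 0.2383]
tool_rot: [-0.001, 0.713, 0.702, -0.001]
ft_force: [0.7, -0.6, -0.5]
gripper_width: 0.0873
```

Request:
{"name": "carry_out", "arguments": {
  "increments": [
    {"xyz": [0, 0, 0], "turn": [0, 0, 7]},
    {"xyz": [0, 0, -3], "turn": [0, 0, 13.5]},
    {"xyz": [0, 0, -6], "turn": [0, 0, 13.5]},
    {"xyz": [0, 0, -8], "turn": [0, 0, 13.5]},
    {"xyz": [0, 0, -8], "turn": [0, 0, 13.5]}
  ]
}}

```text
time_s: 10.22
position: [0.5314, 0.2274, 0.1576]
tool_rot: [-0.002, 0.628, 0.778, -0.002]
ft_force: [-0.6, -0.2, -0.2]
gripper_width: 0.0872
```

```bash
python3 - <<'E'
from bench import r,cams
import cv2,numpy as np
s=r.read_state();print(s['position'],s['tool_rot'],s['joints'])
q=s['tool_rot'];a=np.arctan2(q[2],q[1]);print("yaw y",np.degrees(2*a)-90)
p,d=cams.camera("wrist"); cv2.imwrite("pics/w4.png",p[:,:,::-1])
p,d=cams.camera("top"); cv2.imwrite("pics/t4.png",p[:,:,::-1])
cv2.imwrite("pics/t4c.png",cv2.resize(p[205:275,380:450,::-1],None,fx=8,fy=8,interpolation=cv2.INTER_CUBIC))
E
```

```text
[0.53135716 0.22738268 0.15759641] [-0.00160807  0.62783938  0.77833804 -0.00224206] [ 2.67937012e-01  1.81836939e-01  1.72417266e+00 -1.10084102e-05
  1.24110128e+00  5.46987496e-02]
yaw y 12.2178583110707
```

View pics/w4.png

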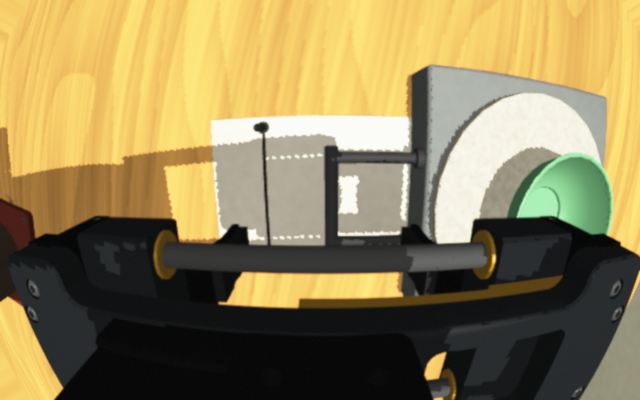

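View pics/t4c.png

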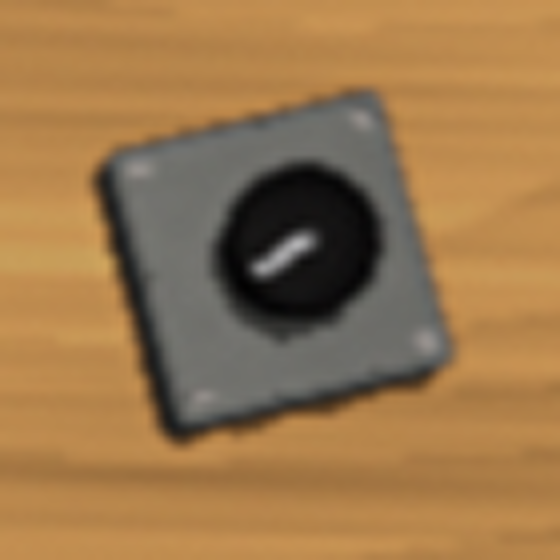

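View pics/t4.png

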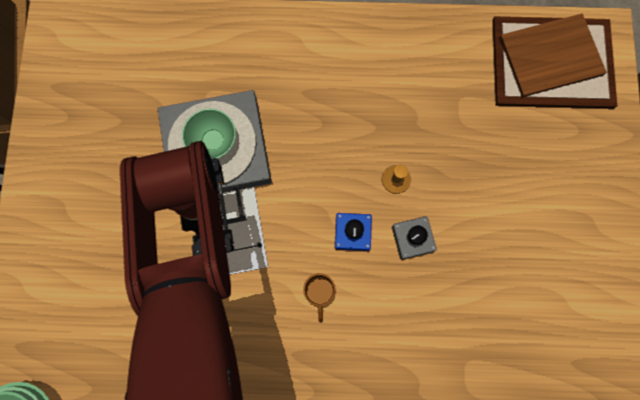

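The indicator turned about 70° clockwise, from about 80° to 150° in the image, which matches the stop. In the wrist view the bar is at x≈331, nearly centred between the fingers. I'm descending onto it.

Request:
{"name": "carry_out", "arguments": {
  "increments": [
    {"xyz": [0.4, -0.1, -2], "turn": [0, 0, 0]},
    {"xyz": [0.4, -0.1, -4.5], "turn": [0, 0, 0]},
    {"xyz": [0.4, -0.1, -7], "turn": [0, 0, 0]},
    {"xyz": [0.4, -0.1, -9.5], "turn": [0, 0, 0]},
    {"xyz": [0.4, -0.1, -11.2], "turn": [0, 0, 0]},
    {"xyz": [0.4, -0.1, -12], "turn": [0, 0, 0]},
    {"xyz": [0.4, -0.1, -12], "turn": [0, 0, 0]}
  ]
}}

```text
time_s: 11.2
position: [0.5372, 0.2269, 0.0403]
tool_rot: [-0.0, 0.628, 0.778, -0.0]
ft_force: [0.5, -0.5, -0.4]
gripper_width: 0.0872
```

```bash
python3 - <<'E'
from bench import r,cams
import cv2,numpy as np
s=r.read_state();print(s['position'],s['ft_force'])
p,d=cams.camera("wrist"); cv2.imwrite("pics/w5.png",p[:,:,::-1])
p,d=cams.camera("scene"); cv2.imwrite("pics/s5.png",cv2.resize(p[150:290,360:560,::-1],None,fx=3.9,fy=3.9,interpolation=cv2.INTER_CUBIC))
E
```

```text
[0.53718954 0.226921   0.04026854] [ 0.52538595 -0.51572604 -0.38413489]
```

View pics/w5.png

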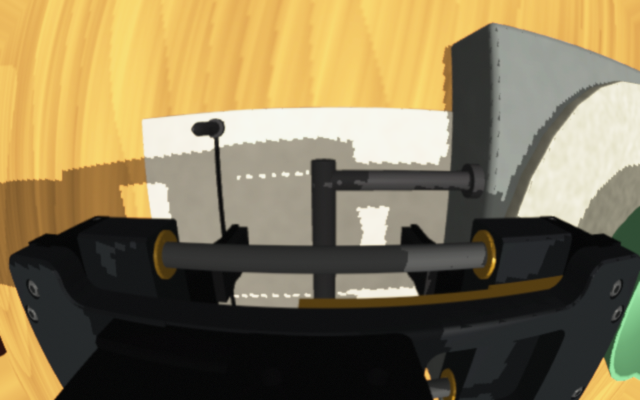

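View pics/s5.png

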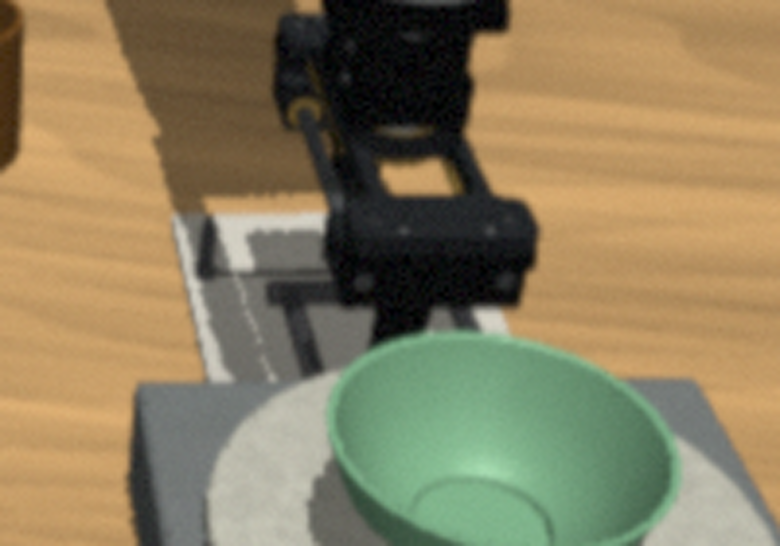

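The bar is at x≈323, centred between the fingers. I lower it by 3 mm and close.

Request:
{"name": "carry_out", "arguments": {
  "increments": [
    {"xyz": [0, 0, -0.2], "turn": [0, 0, 0]},
    {"xyz": [0, 0, -0.3], "turn": [0, 0, 0]},
    {"xyz": [0, 0, -0.3], "turn": [0, 0, 0]},
    {"xyz": [0, 0, -0.3], "turn": [0, 0, 0]},
    {"xyz": [0, 0, -0.3], "turn": [0, 0, 0]},
    {"xyz": [0, 0, -0.3], "turn": [0, 0, 0]},
    {"xyz": [0, 0, -0.3], "turn": [0, 0, 0]},
    {"xyz": [0, 0, -0.3], "turn": [0, 0, 0]},
    {"xyz": [0, 0, -0.3], "turn": [0, 0, 0]}
  ],
  "jaw": 1,
  "squeeze": 35
}}

```text
time_s: 12.42
position: [0.537, 0.2269, 0.0375]
tool_rot: [-0.0, 0.628, 0.778, -0.0]
ft_force: [-0.7, -0.4, 1.4]
gripper_width: 0.0107
```

```bash
python3 - <<'E'
from bench import r,cams
import cv2,numpy as np
s=r.read_state();print(s['position'],s['ft_force'],s['gripper_width'])
p,d=cams.camera("wrist"); cv2.imwrite("pics/w6.png",p[:,:,::-1])
E
```

```text
[0.53701226 0.22691751 0.03751955] [-0.65228205 -0.44434497  1.39691993] 0.010692662830756983
```

View pics/w6.png

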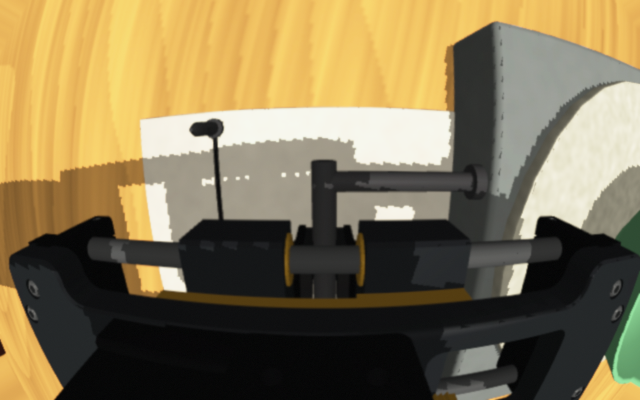

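The bar is gripped. I'm pulling out about 63 mm along -x of the bar (yaw 12.3°), slowly.

Request:
{"name": "carry_out", "arguments": {
  "increments": [
    {"xyz": [-0.3, -0.07, 0], "turn": [0, 0, 0]},
    {"xyz": [-1.0, -0.22, 0], "turn": [0, 0, 0]},
    {"xyz": [-1.8, -0.39, 0], "turn": [0, 0, 0]},
    {"xyz": [-2.7, -0.59, 0], "turn": [0, 0, 0]},
    {"xyz": [-3.6, -0.78, 0], "turn": [0, 0, 0]},
    {"xyz": [-4.5, -0.98, 0], "turn": [0, 0, 0]},
    {"xyz": [-5.3, -1.16, 0], "turn": [0, 0, 0]},
    {"xyz": [-5.9, -1.29, 0], "turn": [0, 0, 0]},
    {"xyz": [-6.15, -1.34, 0], "turn": [0, 0, 0]},
    {"xyz": [-6.15, -1.34, 0], "turn": [0, 0, 0]}
  ]
}}

```text
time_s: 13.72
position: [0.4771, 0.2135, 0.0376]
tool_rot: [0.001, 0.628, 0.778, 0.001]
ft_force: [9.0, -0.3, -8.9]
gripper_width: 0.0105
```

```bash
python3 - <<'E'
from bench import r,cams
import cv2,numpy as np
s=r.read_state();print(s['position'],s['ft_force'],s['gripper_width'],s['joint_vel'])
p,d=cams.camera("wrist"); cv2.imwrite("pics/w7.png",p[:,:,::-1])
cv2.imwrite("pics/w7c.png",cv2.resize(p[90:260,240:400,::-1],None,fx=3.5,fy=3.5,interpolation=cv2.INTER_CUBIC))
p,d=cams.camera("scene"); cv2.imwrite("pics/s7.png",cv2.resize(p[150:290,360:560,::-1],None,fx=3.9,fy=3.9,interpolation=cv2.INTER_CUBIC))
p,d=cams.camera("top"); cv2.imwrite("pics/t7.png",cv2.resize(p[180:285,185:285,::-1],None,fx=5.6,fy=5.6,interpolation=cv2.INTER_CUBIC))
E
```

```text
[0.47706658 0.21346617 0.03762856] [ 8.95355123 -0.2709419  -8.86318359] 0.010518605790673239 [ 6.54650598e-05  4.33044257e-03 -5.36573206e-03  2.02709619e-05
 -1.04834769e-03  9.46369451e-04]
```

View pics/w7c.png

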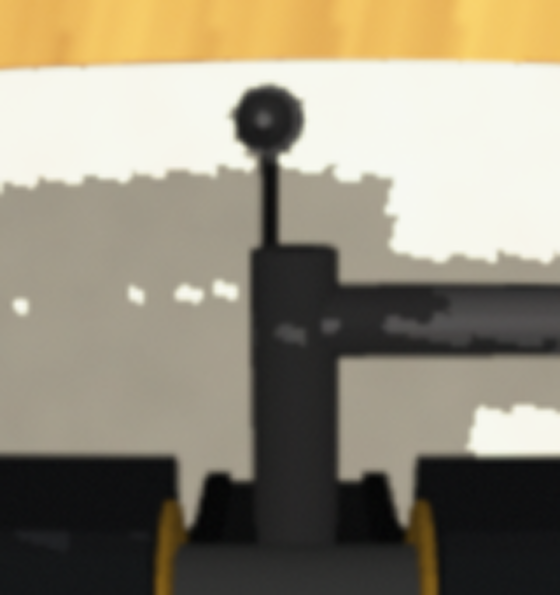

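View pics/s7.png

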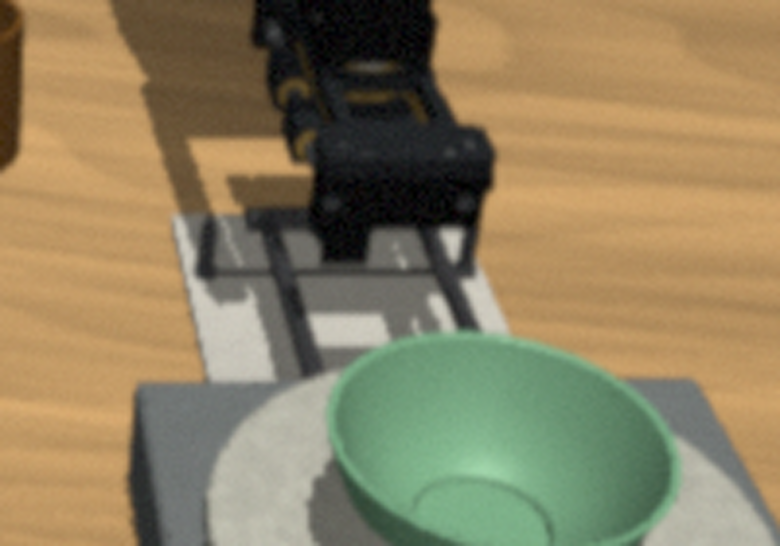

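View pics/t7.png

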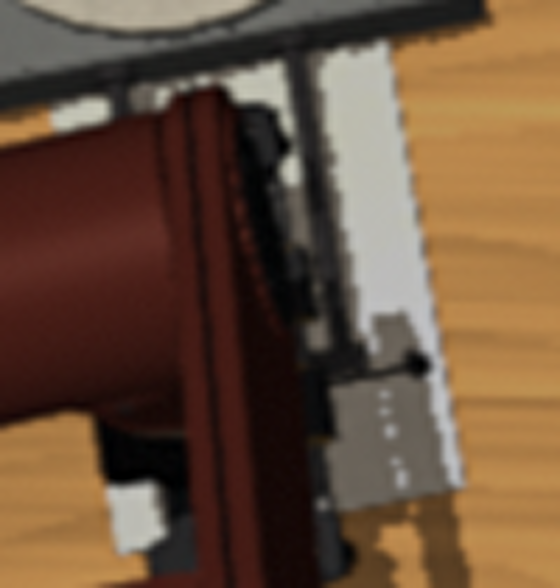

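In the wrist crop (7 px/mm) the bar axis is at x≈294 and the post tip at x≈264, so the bar is about 4.2 mm short. I pull slightly further.

Request:
{"name": "carry_out", "arguments": {
  "increments": [
    {"xyz": [-0.2, -0.04, 0], "turn": [0, 0, 0]},
    {"xyz": [-0.43, -0.09, 0], "turn": [0, 0, 0]},
    {"xyz": [-0.43, -0.09, 0], "turn": [0, 0, 0]},
    {"xyz": [-0.43, -0.09, 0], "turn": [0, 0, 0]},
    {"xyz": [-0.43, -0.09, 0], "turn": [0, 0, 0]}
  ]
}}

```text
time_s: 14.5
position: [0.473, 0.2126, 0.0376]
tool_rot: [0.001, 0.628, 0.778, 0.001]
ft_force: [9.5, 0.5, -9.0]
gripper_width: 0.0109
```

```bash
python3 - <<'E'
from bench import r,cams
import cv2,numpy as np
s=r.read_state();print(s['position'],s['ft_force'],s['gripper_width'])
p,d=cams.camera("wrist")
cv2.imwrite("pics/w8c.png",cv2.resize(p[90:260,240:400,::-1],None,fx=3.5,fy=3.5,interpolation=cv2.INTER_CUBIC))
p,d=cams.camera("scene"); cv2.imwrite("pics/s8.png",cv2.resize(p[180:240,390:510,::-1],None,fx=6,fy=6,interpolation=cv2.INTER_CUBIC))
p,d=cams.camera("top"); cv2.imwrite("pics/t8.png",p[:,:,::-1])
E
```

```text
[0.47303909 0.21258107 0.03760251] [ 9.53105116  0.46234641 -9.00065884] 0.010915721448832611
```

View pics/w8c.png

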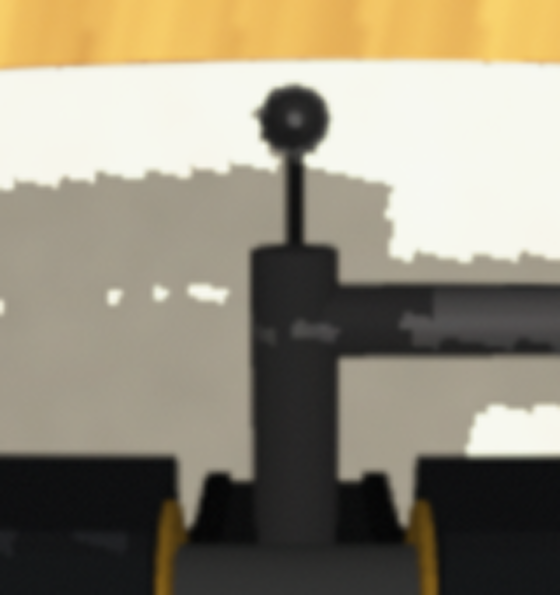

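View pics/s8.png

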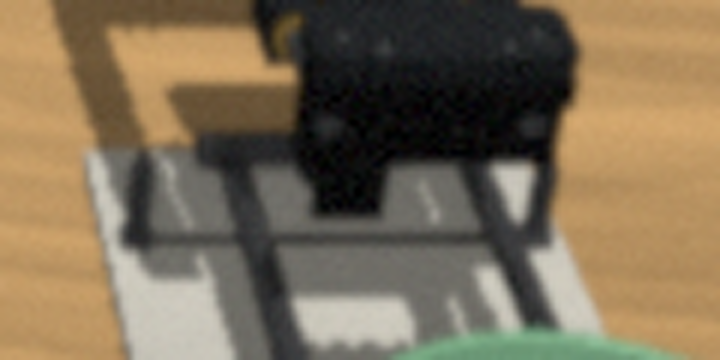

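View pics/t8.png

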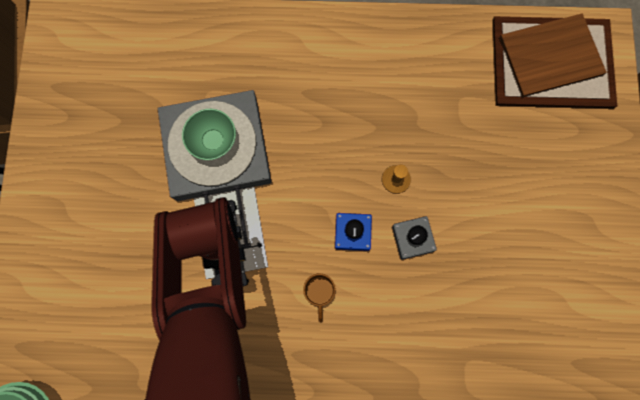

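The wrist view now shows the post tip at x≈293 and the bar axis at x≈294, so the bar is aligned. The bowl, mug and candlestick haven't moved, and the stop's line is unchanged. I'm holding briefly, then handing in.

Request:
{"name": "carry_out", "arguments": {
  "increments": [
    {"xyz": [0, 0, 0], "turn": [0, 0, 0]},
    {"xyz": [0, 0, 0], "turn": [0, 0, 0]},
    {"xyz": [0, 0, 0], "turn": [0, 0, 0]},
    {"xyz": [0, 0, 0], "turn": [0, 0, 0]}
  ]
}}

```text
time_s: 15.15
position: [0.4731, 0.2126, 0.0376]
tool_rot: [0.002, 0.628, 0.778, 0.002]
ft_force: [9.2, 0.8, -9.7]
gripper_width: 0.0109
```

```bash
python3 - <<'E'
from bench import r,order
s=r.read_state();print(s['time_s'],s['position'],s['gripper_width'],s['joint_vel'])
print(order.close_job())
E
```

```text
15.15 [0.47307114 0.21256686 0.03760914] 0.0109307623356538 [-6.89265064e-04  8.10893332e-04  8.08977130e-05  1.53135350e-03
 -1.18317994e-03  2.70271749e-04]
the job is handed in; nothing more can be done
None
```

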